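# Index and lock the lens length gauge

## Task

With the closed fingertips, push the gauge's sliding carriage along its rail towards the fixed end plate until its side roller drops in between the two dowels of the index clamp, without running on past them. Then press the lock button on top of the carriage all the way down. Push gently, do not pinch or lift the carriage, leave the button alone until the carriage is in its notch, and leave everything else on the bench where it is.

Things in the scene. Friction and masses are not known exactly. Their poses are not given: they have to be found in the camera images.
- rail: Aluminium gauge rail screwed to the bench: 44 wide (x), 380 long (y), 14 high; origin on the bench under its centre line; it runs from y = -180 to +200 mm of its own frame. Its +y axis points along the rail towards the fixed steel end plate (56 wide, 14 thick, 58 high, centred at y = +193 mm). Position and yaw (to about 14 degrees) vary.
- shoe (a joint): Carriage travel along the rail, m: 0 at rail y = -90 mm, growing to 0.235 towards the end plate. Friction about 1.5 N; stays where left. 15 mm before the notch the spring roller meets the first dowel and the push rises to 7 to 11 N; past its crest (7 mm before the notch) the push drops away and the carriage snaps forward and centres itself. Leaving the notch either way takes the same.
- carriage_top (a point): Centre of the top of the sliding carriage, 46 mm above the bench; axes as the rail's. Plain steel block, 60 across the rail, 50 along it, from 16 to 46 mm above the bench. The flat rear face, the one to push, is 25 mm from this point towards rail -y. Rubber pad on the front face, small brass spring roller at its +x side, lock button on top.
- carriage: The same carriage block, the part that could be lifted: about 0.4 kg, it rests on the rail by its weight. Origin on the rail's centre line at the middle of the block, 15 mm above the bench, 1 mm under the block's lower edge.
- notch (a point): Where carriage_top is when the roller is in the notch. The notch is the gap between two upright steel dowels (8 mm thick, 14 mm between centres, tops 34 mm above the bench) on a dark steel index clamp, 34 mm along the rail, at its +x side, 22 to 63 mm from the centre line, at most 34 mm high. Its place along the rail varies, always between carriage and end plate. Axes as the rail's.
- lock_button_top (a point): Centre of the flat top of the lock button: a dark steel round button, 20 mm across, on the centre of the carriage's top, standing 13.5 mm proud of it (59.5 mm above the bench) when up and 4.5 mm when down.
- lock_button (a joint): How far the lock button is pressed, m: 0 up, 0.009 fully down against its stop. It goes straight down against about 4 N of friction and stays where it is left.
- barrel: Bystander, loose: dented brass lens barrel standing upright, 52 mm across, 42 high, near the rail's -x side; origin at the centre of its underside.
- spanner: Bystander, loose: steel lens spanner lying flat, 130 long (its x), 18 mm high, two prongs to its y; origin under its middle.
- screwdriver: Bystander, loose: jeweler's screwdriver lying flat, 150 long (its x), near the rail's -x side; origin under it.
- top_plate: Bystander, loose: silver camera top plate lying flat, 125 by 32, 22 high; origin under its middle.
- vise: Bystander, fixed: small cast-iron vise with rubber-faced jaws, 110 across the foot, 120 high, on the left side of the bench.
- jar: Bystander, fixed: amber jar, 52 mm across, 75 high, on the right side of the bench.
- parts_tray: Bystander, fixed: shallow divided tray, 120 by 170, 22 high, on the left.
There are look-alikes about, which are no part of the job. Of the things like the part that bears notch, leave any that is blue; of the rest the smaller one is meant.

How it is judged (in metres and radians):
On the way:
1. the carriage sits in the notch with the lock button still up (y of carriage_top in the frame of notch between -0.002 and 0.002 m and value of joint lock_button below 0.002 m), for 0.2 s.
At the end, for the whole second after the job is handed in: The carriage is in the notch (within 2 mm along the rail), down on its rail (within 3 mm), and the lock button is down (at least 7 of its 9 mm) (y of carriage_top in the frame of notch between -0.002 and 0.002 m and value of joint lock_button above 0.007 m and z of carriage in the frame of rail below 0.018 m); the robot touches nothing.
It fails at once if the carriage is run past the notch (by more than 12 mm) (y of carriage_top in the frame of notch above 0.012 m).
It fails at once if the lock button is pressed (more than 3 mm) while the carriage is not in the notch (more than 4 mm off) (value of joint lock_button above 0.003 m and (y of carriage_top in the frame of notch below -0.004 m or y of carriage_top in the frame of notch above 0.004 m)).
It fails at once if the carriage is lifted off its rail (by more than 5 mm) (z of carriage in the frame of rail above 0.02 m).
It fails at once if the carriage or its button is pinched or shoved hard (over 35 N) (contact force between the fingers and carriage above 35 N).
It fails at once if the brass barrel, the spanner, the screwdriver or the camera top plate is moved (more than 15 mm) (distance of any of barrel, spanner, screwdriver, top_plate from where it was at the start of the episode above 0.015 m).
It also fails if it takes over 42 s, if anything falls off the work surface, if the arm or the gripper's body presses on something with over 40 N, if the wrist force passes 120 N, or if a joint passes its speed limit or range.

## Robot

A 6-joint arm with a two-finger parallel gripper is mounted at the origin on the work surface. World frame = base frame: x ahead of the robot, y to its left, z up, the work surface at z = 0. Lengths are in mm, angles in degrees, forces in N, time in s.
With the tool pointing down it reaches from about 300 to 850 mm from the base axis. Payload 4.2 kg.
Tool frame: the origin (TCP) lies midway between the tips of the shut fingers; the grasp point (between the pads) lies 19 mm behind it; z points along the fingers, x is the direction in which the jaws open and shut, and the axes are right-handed (so a half turn about z gives the same grasp; the last joint's range is limited). The gripper opens to 91 mm and grips with 3 to 60 N. Pads are 32 mm wide; open, the fingers measure 118 mm over their backs; the gripper's body (76 mm by 178 mm) begins 60 mm behind the grasp point.
Start: joints at [71.047, 18.312, 89.639, -0, 72.044, -1.146], TCP at [175.849, 547.467, 213.976] pointing down, gripper open.
Joint ranges: [-177.97, 177.97], [-48.28, 115.42], [12.27, 149.76], [-77.06, 257.06], [2.81, 150.46], [-146.56, 146.56]. Speed limits (degrees/s): [147.25, 147.25, 180, 180, 180, 180].

## Interface

Orientations are given as [roll, pitch, yaw] about the fixed x, y, z axes, in that order (R = Rz(yaw) Ry(pitch) Rx(roll)).
In Python, from workcell import monitor, vision, job, models gives the robot as it stands.
- The arm moves only by the shell command python3 -m creep 'ROWS' [FORCE]. ROWS is text: rows parted by semicolons, each of 7 numbers parted by spaces: the shift along the world's x, y, z in cm, then the turn, a rotation vector about the world's x, y, z in rad, then the gripper's target within -1 to 1 (shut at 1, half-way at 0, fully open at -1). In form: tx ty tz ax ay az hand; .... A call has 1 to 12 rows; each row shifts and turns the pose as measured when the row begins; what a row does not reach is not made up. A row lasts 1/12 s, in which the tool goes at most 41.7 mm and 7.16 degrees, less where a joint would pass 70% of its speed; a pose out of reach is approached as far as the arm can. A call is refused whole if a number of a shift passes 4.17 or a number of a turn 0.125, either way. A call with a gripper value outside its range is refused whole. The fingers move at their own pace and stop on an object; FORCE is the grip in N (left out, the last holds). Time passes only in rows, so rows that do not move let the fingers close. It gives the time, the measured TCP pose, the force and the opening at its end, in the units of the state.
- monitor.state(): the state, without advancing time (a new reading comes with each control period).
- vision.grab_frame(name): name is "scene" or "top" or "wrist"; returns a dict with "img" (480x640x3 uint8, red, green, blue), "mtx" (3x3 intrinsics, pixels), "view" (4x4, takes a point from world to camera coordinates). Camera axes: x right, y down, z forward; pixel columns grow to the right and rows downward; lengths in mm; the calibration is good to about 2 mm. A picture is of the moment at which its call begins. There is no depth.
- job.job_done(): hands the job in, once; it reports no verdict.
Trained networks look in the newest picture that a camera, given by its name, has taken for a name from the list of things; names that differ only in an ending like _2 or _b are one class to them, and where a whole thing is asked for, a point or a joint stands for the part that bears it (a point fixed in the world has none). Each returns a list of dicts, best first, with "confidence" (0 to 1); they miss things now and then, are a little off and sometimes report something else, mostly with a low value. They report only what shows in the picture. A call takes as long as a camera call. They do not tell look-alikes from the thing itself.
- models.search_frame(camera, query): "rect" ([left, top, right, bottom] in pixels, round what is visible of it).
- models.mark_of(camera, query): "at" ([column, row] in pixels: a listed point, or the origin of a listed thing).
The state is a dict: "time_s": time; "qpos": joint angles; "qvel": joint speeds; "effort": joint torques, N m; "ee_pos": TCP position; "ee_rot": TCP orientation; "force": force on the tool from outside, world axes, zero at the start; "torque": the same for the moment, N m; "gripper_width": finger opening in mm.
Only numpy, scipy, OpenCV 4.12 (cv2) and the standard library are available. Lean on these libraries where they do the work, as an engineer would, in place of code of your own. Each camera call takes 0.05 s, during which the arm holds its last target.

## Working session

There is one attempt and no reset: what is moved stays moved. The work goes in short steps, Python scripts to look and compute and a shell command to move; the robot and the scene stay as the last step left them, time stands still between calls to the robot, and variables do not carry over. Pictures are saved under pics/ and viewed, and the job is handed in when it is done.

```bash
mkdir -p pics; ls
python3 - <<'E'
from workcell import monitor, vision, models
import cv2
print(monitor.state())
for c in ("scene","top"):
    f=vision.grab_frame(c); cv2.imwrite(f"pics/{c}0.png",f["img"][:,:,::-1])
    for q in ("rail","carriage_top","carriage","notch","lock_button_top","barrel","screwdriver","spanner","top_plate"):
        print(c,q,[( [round(v) for v in d["at"]],round(d["confidence"],2)) for d in models.mark_of(c,q)][:4])
    print([( [round(v) for v in d["rect"]],round(d["confidence"],2)) for d in models.search_frame(c,"rail")][:4])
E
```

```text
pics
{'time_s': 0.0, 'qpos': array([ 7.10470401e+01,  1.83522296e+01,  8.97084073e+01,  1.63592046e-03,
        7.20450483e+01, -1.14525751e+00]), 'qvel': array([-0.07087814,  0.0096243 , -0.02790081,  0.00771587,  0.04703969,
        0.0182939 ]), 'effort': array([-1.43263063e-03, -4.12447464e+01, -2.31971169e+01,  7.27051869e-02,
        4.56538657e-02, -1.50828432e-04]), 'ee_pos': array([175.66064762, 546.95480461, 213.1008441 ]), 'ee_rot': array([-1.79996333e+02,  1.05633035e-01,  7.21917952e+01]), 'force': array([ 0.00677698, -0.24211644, -0.03495628]), 'torque': array([0.03926798, 0.01744005, 0.03200081]), 'gripper_width': 91.71048037842432}
scene rail [([309, 260], 0.76), ([303, 224], 0.59)]
scene carriage_top [([298, 246], 0.92)]
scene carriage [([300, 251], 0.87), ([302, 221], 0.65)]
scene notch [([327, 267], 0.56), ([345, 255], 0.38)]
scene lock_button_top [([299, 242], 0.43), ([300, 245], 0.19)]
scene barrel [([343, 252], 0.56)]
scene screwdriver [([303, 222], 0.47)]
scene spanner [([247, 255], 0.75), ([326, 265], 0.54)]
scene top_plate [([307, 311], 0.79)]
[([264, 225, 362, 307], 0.63), ([288, 235, 314, 261], 0.28)]
top rail [([311, 243], 0.61)]
top carriage_top [([328, 242], 0.78), ([291, 277], 0.31)]
top carriage []
top notch [([190, 280], 0.94), ([272, 241], 0.77), ([314, 215], 0.66)]
top lock_button_top [([327, 240], 0.61), ([272, 240], 0.38), ([326, 240], 0.18)]
top barrel [([289, 279], 0.64), ([128, 208], 0.33)]
top screwdriver [([360, 281], 0.94), ([162, 345], 0.23)]
top spanner [([359, 190], 0.72)]
top top_plate [([258, 196], 0.57), ([274, 241], 0.47)]
[([224, 219, 385, 258], 0.64)]
```

View pics/scene0.png

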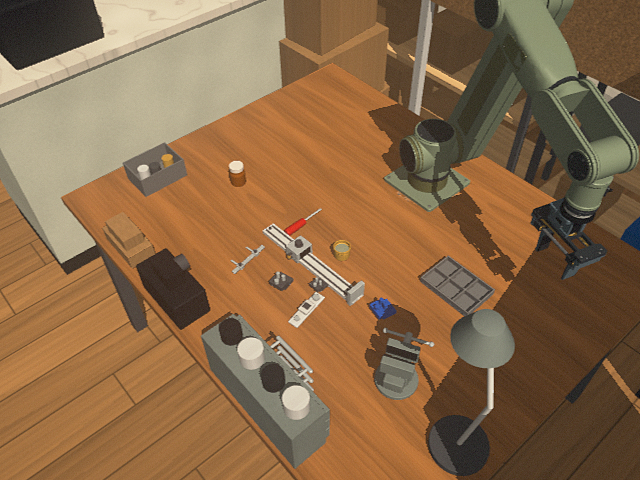

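View pics/top0.png

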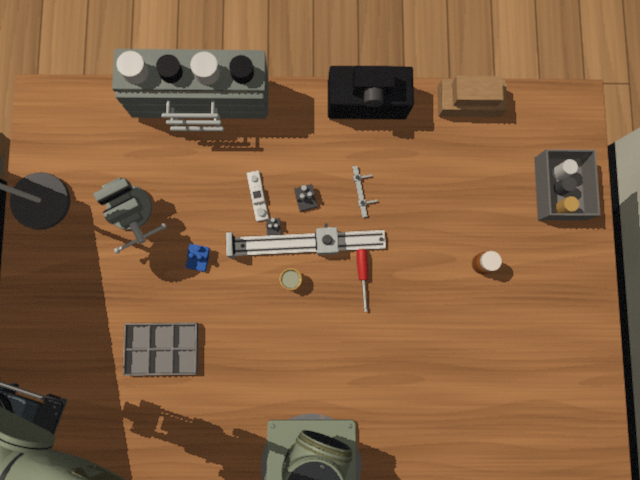

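Run:
```python
import cv2
a=cv2.imread('pics/top0.png')[170:310,170:400]
cv2.imwrite('pics/top0c.png',cv2.resize(a,None,fx=3.4,fy=3.4,interpolation=cv2.INTER_CUBIC))
a=cv2.imread('pics/scene0.png')[200:330,220:400]
cv2.imwrite('pics/scene0c.png',cv2.resize(a,None,fx=4.4,fy=4.4,interpolation=cv2.INTER_CUBIC))
```

```text
(no output)
```

View pics/top0c.png

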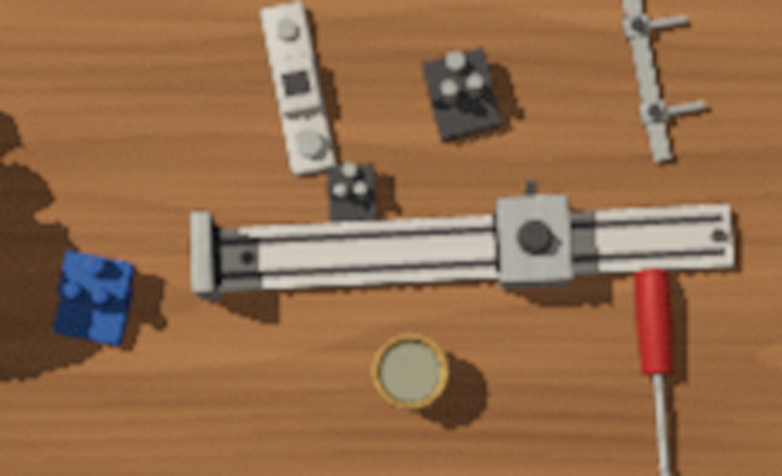

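View pics/scene0c.png

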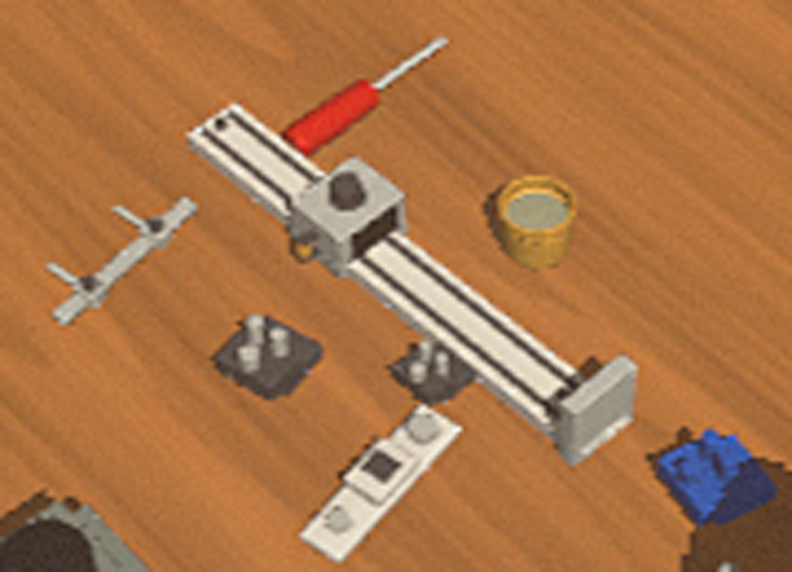

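The top view shows three things like the index clamp: a small dark block at the rail (274,227), a larger dark one away from the rail (306,197), and a blue one (198,258). The small dark one at the rail's +x side is the one meant, and the close crop shows its two dowels beside the rail. The carriage is at (327,240) and the end plate at (230,245).

```bash
cat > h.py <<'E'
import numpy as np
from workcell import monitor, vision, models
def ray(f,p,z):
    K=f["mtx"];V=f["view"];R=V[:3,:3];t=V[:3,3]
    c=-R.T@t; d=R.T@np.linalg.inv(K)@np.array([p[0],p[1],1.])
    return c+d*(z-c[2])/d[2]
def proj(f,P):
    q=f["view"][:3,:3]@np.asarray(P,float)+f["view"][:3,3]; q=f["mtx"]@q; return q[:2]/q[2]
E
python3 - <<'E'
from h import *
np.set_printoptions(precision=1,suppress=True)
f=vision.grab_frame("top")
s=3.4
def C(x,y): return (x/s+170-.35,y/s+170-.35)
for n,p,z in [("rail end -y hi",C(729,206),14),("rail end lo",C(733,268),14),("plate hi",C(203,212),58),("plate lo",C(207,292),58),("carr TL",C(496,198),46),("TR",C(567,196),46),("BR",C(571,282),46),("BL",C(499,284),46),("button",C(537,236),59.5),("dowelL",C(340,189),34),("dowelR",C(360,188),34),("dowelTop",C(350,170),34),("clamp TL",C(330,167),15),("screw",C(655,272),8),("barrel",C(410,370),42),("plate br",C(335,165),22),("plate bl",C(293,172),22)]:
    print(n,ray(f,p,z))
f=vision.grab_frame("scene")
s=4.4
def C(x,y): return (x/s+220-.4,y/s+200-.4)
for n,p,z in [("button",C(348,185),59.5),("dowel a",C(418,370),34),("dowel b",C(441,357),34),("dowel c",C(425,347),34),("plate tops",C(558,410),58),("plate tops2",C(633,362),58)]:
    print(n,ray(f,p,z))
w=vision.grab_frame("wrist"); V=w["view"]; print("wrist cam",-V[:3,:3].T@V[:3,3], V[:3,:3], w["mtx"])
E
```

```text
rail end -y hi [ 550.9 -177.9   14. ]
rail end lo [ 506.1 -180.    14. ]
plate hi [537.6 192.6  58. ]
plate lo [482.1 188.7  58. ]
carr TL [550.5  -9.9  46. ]
TR [552.2 -59.5  46. ]
BR [491.7 -62.1  46. ]
BL [490. -12.  46.]
button [521.9 -37.8  59.5]
dowelL [558.3  99.6  34. ]
dowelR [559.1  85.5  34. ]
dowelTop [571.9  92.7  34. ]
clamp TL [577.4 107.8  15. ]
screw [ 503.8 -124.9    8. ]
barrel [430.4  49.4  42. ]
plate br [577.6 103.9  22. ]
plate bl [572.3 133.7  22. ]
button [523.  -36.6  59.5]
dowel a [576.3  96.   34. ]
dowel b [558.5  97.8  34. ]
dowel c [560.9  84.9  34. ]
plate tops [543.6 190.9  58. ]
plate tops2 [483.1 194.5  58. ]
wrist cam [ 99.1 572.  383.7] [[ 0.3  1.  -0. ]
 [ 0.9 -0.3  0.3]
 [ 0.3 -0.1 -1. ]] [[415.1   0.  318.6]
 [  0.  415.1 240.3]
 [  0.    0.    1. ]]
```

```bash
python3 -m creep '1.9 -3.5 0 0 0 0.06 1; 1.9 -3.5 0 0 0 0.06 1; 1.9 -3.5 0 0 0 0.06 1; 1.9 -3.5 0 0 0 0.06 1; 1.9 -3.5 0 0 0 0.06 1; 1.9 -3.5 0 0 0 0.06 1; 1.9 -3.5 0 0 0 0 1; 1.9 -3.5 0 0 0 0 1; 1.9 -3.5 0 0 0 0 1; 1.9 -3.5 0 0 0 0 1; 1.9 -3.5 0 0 0 0 1; 1.9 -3.5 0 0 0 0 1' 10
```

```text
time_s: 2.25
ee_pos: [406.5, 116.0, 214.6]
ee_rot: [179.7, -0.4, 94.8]
force: [0.7, 1.0, 0.4]
gripper_width: 14.1
```

```bash
python3 -m creep '2 -3.2 0 0 0 -0.03 1; 2 -3.2 0 0 0 0 1; 2 -3.2 0 0 0 0 1; 2 -3.2 0 0 0 0 1; 2 -3.2 0 0 0 0 1; 1 -3 0 0 0 0 1; 0 -1.5 0 0 0 0 1; 0 0 0 0 0 0 1'
python3 - <<'E'
from h import *
import cv2
f=vision.grab_frame("wrist"); cv2.imwrite("pics/w1.png",f["img"][:,:,::-1])
for q in ("carriage_top","notch","lock_button_top","rail"):
    z={"carriage_top":46,"notch":46,"lock_button_top":59.5,"rail":0}[q]
    for d in models.mark_of("wrist",q)[:3]: print(q,np.round(d["at"]),round(d["confidence"],2),ray(f,d["at"],z).round(1))
E
```

```text
time_s: 2.92
ee_pos: [523.9, -108.7, 215.8]
ee_rot: [179.3, -0.3, 92.4]
force: [-0.5, 0.1, -0.0]
gripper_width: 0.5
carriage_top [402. 214.] 0.64 [518.5 -38.2  46. ]
carriage_top [498. 105.] 0.52 [428.6  27.2  46. ]
notch [445. 287.] 0.95 [582.9   5.8  46. ]
lock_button_top [405. 221.] 0.59 [520.7 -38.3  59.5]
rail [434. 204.] 0.8 [5.183e+02 4.000e-01 0.000e+00]
```

View pics/w1.png

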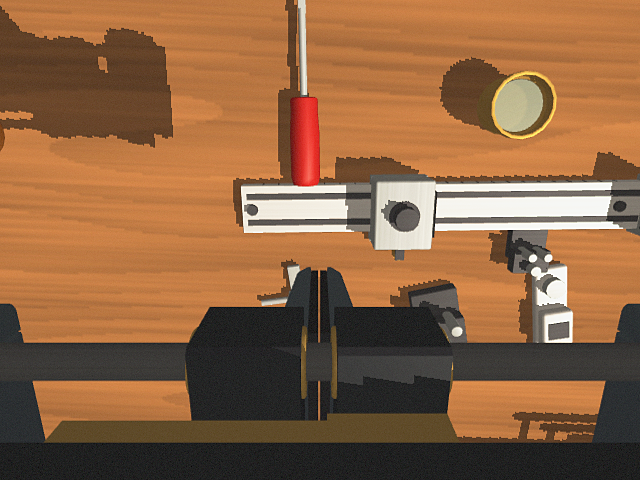

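Run:
```python
import cv2
a=cv2.imread('pics/w1.png')[165:290,360:580]
cv2.imwrite('pics/w1c.png',cv2.resize(a,None,fx=3.6,fy=3.6,interpolation=cv2.INTER_CUBIC))
```

```text
(no output)
```

View pics/w1c.png

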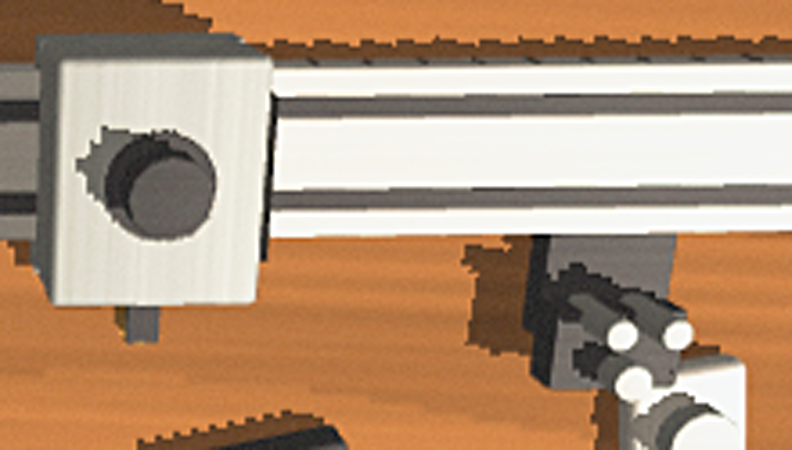

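Run:
```python
from h import *
f=vision.grab_frame("wrist")
s=3.6
C=lambda x,y:(x/s+360-.36,y/s+165-.36)
P={}
for n,p,z in [("d1",C(622,334),34),("d2",C(678,334),34),("TL",C(60,58),46),("BL",C(55,304),46),("TR",C(272,58),46),("BR",C(258,304),46),("btn",C(172,198),59.5),("railTop1",(242,185),14),("railBot1",(243,232),14),("railT2",(600,183),14),("screwd",(305,185),8)]:
    P[n]=ray(f,p,z); print(n,P[n].round(1))
print(proj(f,[523,-109,215]))
r=monitor.state()["ee_rot"][2]
u=(P["TR"]-P["TL"])
for yaw in (2.3,2.9,3.5):
    a=np.radians(yaw); u=np.array([-np.sin(a),np.cos(a),0])
    print(yaw,(P["d1"]+P["d2"])@u/2-P["btn"]@u,(P["d1"]+P["d2"])@u/2-(P["TL"]+P["TR"]+P["BL"]+P["BR"])@u/4)
```

```text
d1 [554.4  90.1  34. ]
d2 [553.7 104.1  34. ]
TL [490.5 -57.8  46. ]
BL [549.2 -53.8  46. ]
TR [488.2  -9.6  46. ]
BR [547.   -5.3  46. ]
btn [518.7 -31.9  59.5]
railTop1 [ 504.7 -173.    14. ]
railBot1 [ 548.5 -172.4   14. ]
railT2 [487.8 148.3  14. ]
screwd [ 503.  -116.7    8. ]
[308.05112249 305.569906  ]
2.3 127.49136203438898 127.19068221690499
2.9 127.06006472928935 126.75975972538126
3.5 126.61483385625533 126.31493659775094
```

```bash
python3 -m creep '0 0 -3.5 0 0 0.008 1; 0 0 -3.5 0 0 0 1; 0 0 -3.5 0 0 0 1; 0 0 -3 0 0 0 1; 0 0 -2.5 0 0 0 1; 0 0 -1.5 0 0 0 1; 0 0 -0.8 0 0 0 1; 0 0 0 0 0 0 1; 0 0 0 0 0 0 1'
python3 - <<'E'
from h import *
import cv2
f=vision.grab_frame("wrist"); cv2.imwrite("pics/w2.png",f["img"][:,:,::-1])
E
```

```text
time_s: 3.97
ee_pos: [523.8, -94.1, 32.3]
ee_rot: [178.6, -0.2, 94.1]
force: [0.6, -0.8, 0.6]
gripper_width: 0.2
```

View pics/w2.png

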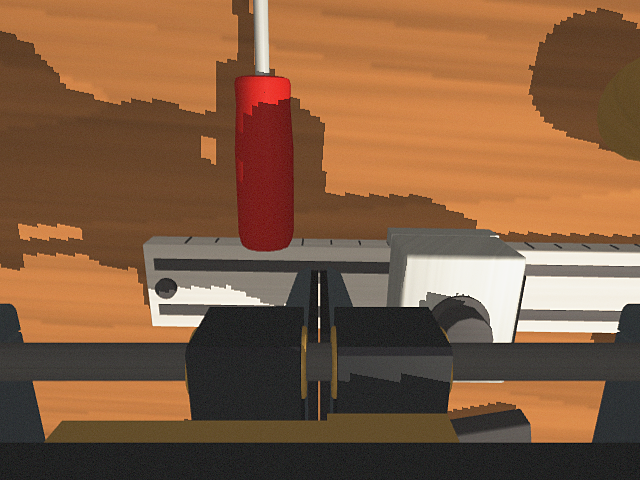

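```bash
python3 -m creep '0 0.3 -0.3 0 0.02 -0.02 1; 0 0.3 -0.1 0 0 0 1; 0 0.3 0 0 0 0 1; 0 0.2 0 0 0 0 1; 0 0 0 0 0 0 1'
```

```text
time_s: 4.43
ee_pos: [527.8, -82.6, 34.1]
ee_rot: [179.0, -0.1, 93.0]
force: [0.2, -0.7, 0.6]
gripper_width: 0.4
```

```bash
python3 -m creep '0 0.2 0 0 0 0 1; 0 0.2 0 0 0 0 1; 0 0.2 0 0 0 0 1; 0 0.2 0 0 0 0 1; 0 0.2 0 0 0 0 1'
```

```text
time_s: 4.85
ee_pos: [528.2, -72.1, 35.5]
ee_rot: [178.9, -0.1, 93.0]
force: [0.3, 0.3, 0.4]
gripper_width: 0.4
```

```bash
python3 -m creep '-0.2 0.2 -0.3 0 0 0 1; -0.2 0.2 -0.3 0 0 0 1; -0.1 0.2 -0.3 0 0 0 1; -0.1 0.2 -0.1 0 0 0 1'
python3 - <<'E'
from h import *
import cv2
f=vision.grab_frame("wrist"); cv2.imwrite("pics/w3.png",f["img"][:,:,::-1])
print(monitor.state()["force"],monitor.state()["ee_pos"])
E
```

```text
time_s: 5.18
ee_pos: [523.6, -64.6, 25.5]
ee_rot: [178.6, 0.1, 93.0]
force: [0.6, -2.0, 1.4]
gripper_width: 0.3
[ 0.17144114 -0.50183685 -0.49023837] [523.19553222 -64.17110015  25.36812335]
```

View pics/w3.png

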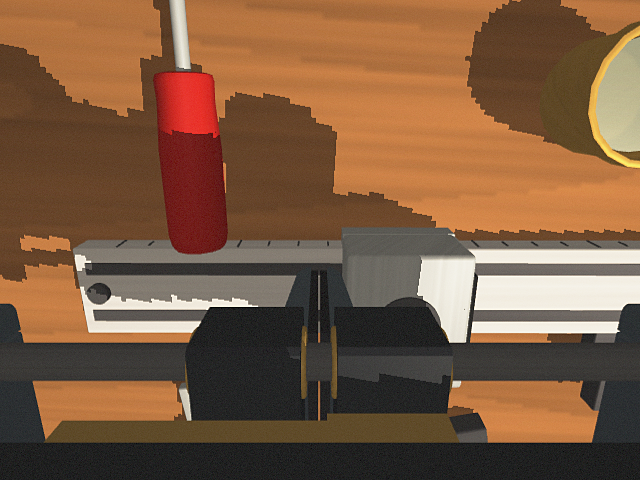

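```bash
python3 -m creep '0 0.3 0 0 0.015 0 1; 0 0.3 0 0 0 0 1; 0 0.3 0 0 0 0 1; 0 0.3 0 0 0 0 1; 0 0.3 0 0 0 0 1; 0 0.3 0 0 0 0 1'
python3 - <<'E'
from h import *
import cv2
f=vision.grab_frame("top"); 
a=f["img"][170:310,170:400,::-1]
cv2.imwrite("pics/t3.png",cv2.resize(a,None,fx=3.4,fy=3.4,interpolation=cv2.INTER_CUBIC))
print(monitor.state()["force"],monitor.state()["ee_pos"])
E
```

```text
time_s: 5.73
ee_pos: [521.9, -45.3, 25.0]
ee_rot: [179.8, 0.0, 93.1]
force: [-1.1, -2.9, 1.0]
gripper_width: 0.5
[ 0.51979421 -0.04407516  0.72119228] [521.83785245 -44.58581305  24.98421443]
```

View pics/t3.png

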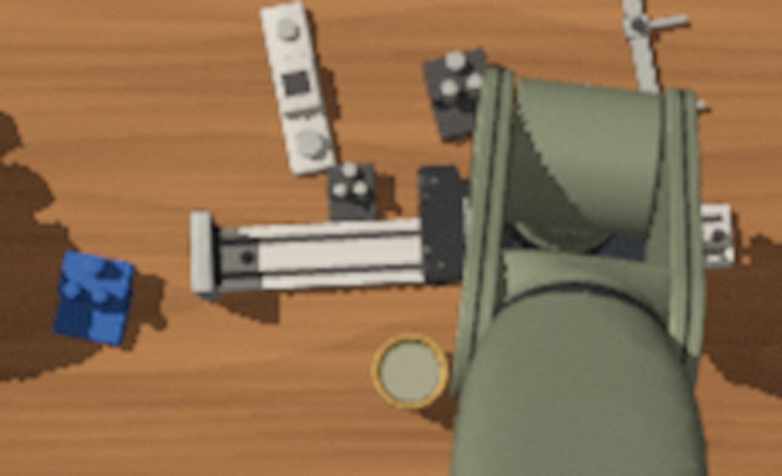

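```bash
python3 -m creep '-0.02 0.4 0 0 0 0 1; -0.02 0.4 0 0 0 0 1; -0.02 0.4 0 0 0 0 1; -0.02 0.4 0 0 0 0 1; -0.02 0.4 0 0 0 0 1; -0.02 0.4 0 0 0 0 1; -0.02 0.4 0 0 0 0 1; -0.02 0.4 0 0 0 0 1; -0.02 0.4 0 0 0 0 1; -0.02 0.4 0 0 0 0 1; -0.02 0.4 0 0 0 0 1; -0.02 0.2 0 0 0 0 1'
python3 - <<'E'
from h import *
import cv2
f=vision.grab_frame("scene"); 
a=f["img"][200:330,220:400,::-1]
cv2.imwrite("pics/s4.png",cv2.resize(a,None,fx=4.4,fy=4.4,interpolation=cv2.INTER_CUBIC))
E
```

```text
time_s: 6.78
ee_pos: [519.2, 6.3, 25.0]
ee_rot: [179.8, 0.0, 93.1]
force: [-0.2, -2.3, 0.7]
gripper_width: 0.2
```

View pics/s4.png

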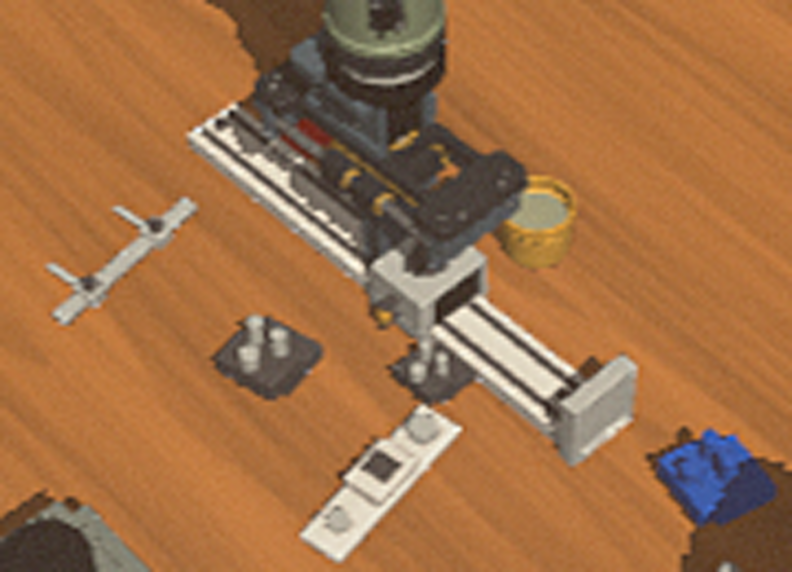

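```bash
python3 -m creep '-0.02 0.4 0 0 0 0 1; -0.02 0.4 0 0 0 0 1; -0.02 0.4 0 0 0 0 1; -0.02 0.4 0 0 0 0 1; -0.02 0.4 0 0 0 0 1; -0.02 0.4 0 0 0 0 1; -0.02 0.3 0 0 0 0 1'
python3 - <<'E'
from h import *
f=vision.grab_frame("scene"); s=4.4
for p in [(432,297),(488,262),(370,270)]: print(ray(f,(p[0]/s+220-.4,p[1]/s+200-.4),46).round(1))
E
```

```text
time_s: 7.42
ee_pos: [517.5, 35.7, 25.0]
ee_rot: [179.8, 0.0, 93.1]
force: [0.7, -2.2, 0.9]
gripper_width: 0.2
[536.8  64.1  46. ]
[490.2  66.1  46. ]
[552.2  20.3  46. ]
```

```bash
python3 -m creep '-0.01 0.2 0 0 0 0 1; -0.01 0.2 0 0 0 0 1; -0.01 0.2 0 0 0 0 1'
```

```text
time_s: 7.72
ee_pos: [517.1, 42.2, 25.0]
ee_rot: [179.8, 0.1, 93.1]
force: [0.4, -8.1, 2.5]
gripper_width: 0.4
```

```bash
python3 -m creep '0 0.15 0 0 0 0 1; 0 0.15 0 0 0 0 1'
```

```text
time_s: 7.88
ee_pos: [517.0, 43.1, 25.1]
ee_rot: [179.8, 0.3, 93.3]
force: [0.9, -7.9, 1.9]
gripper_width: 0.8
```

```bash
python3 -m creep '0 0.2 0 0 0 0 1; 0 0.2 0 0 0 0 1; 0 0.2 0 0 0 0 1'
```

```text
time_s: 8.13
ee_pos: [516.9, 45.8, 25.1]
ee_rot: [179.9, 0.7, 93.4]
force: [1.5, -5.4, 1.5]
gripper_width: 0.5
```

```bash
python3 -m creep '0 0.2 0 0 0 0 1; 0 0.2 0 0 0 0 1'
```

```text
time_s: 8.3
ee_pos: [516.7, 48.8, 25.1]
ee_rot: [179.9, 0.8, 93.4]
force: [0.5, -2.6, 0.2]
gripper_width: 0.6
```

```bash
python3 -m creep '0 0 0 0 0 0 1'
python3 - <<'E'
from h import *
import cv2
f=vision.grab_frame("scene"); 
a=f["img"][230:310,280:390,::-1]
cv2.imwrite("pics/s5.png",cv2.resize(a,None,fx=7,fy=7,interpolation=cv2.INTER_CUBIC))
f=vision.grab_frame("wrist"); cv2.imwrite("pics/w5.png",f["img"][:,:,::-1])
E
```

```text
time_s: 8.38
ee_pos: [516.7, 49.2, 25.0]
ee_rot: [179.9, 0.7, 93.3]
force: [0.9, 0.4, 1.2]
gripper_width: 0.6
```

View pics/s5.png

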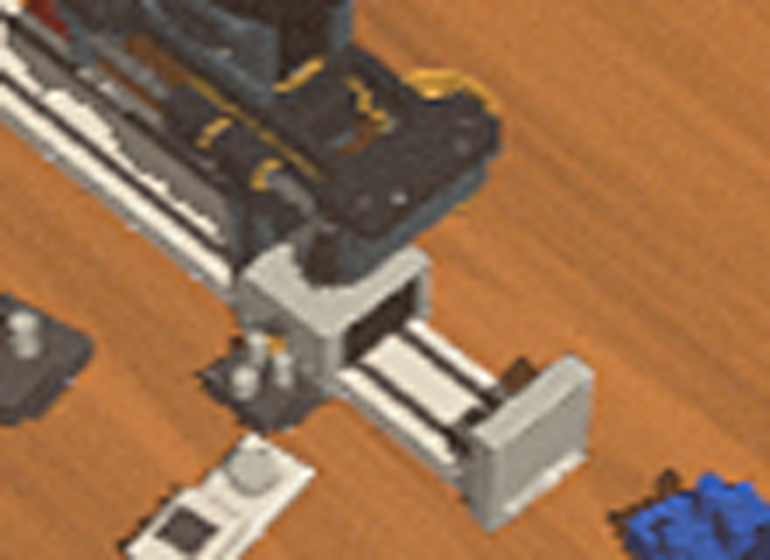

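View pics/w5.png

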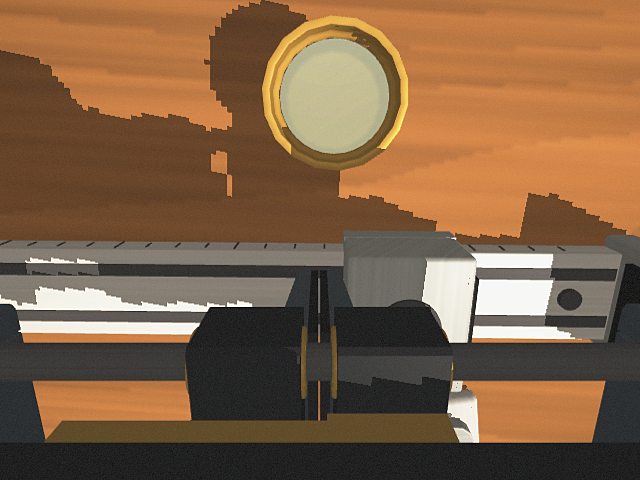

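Run:
```python
from h import *
f=vision.grab_frame("scene"); s=7
c=lambda p:(p[0]/s+280-.43,p[1]/s+230-.43)
for p,z in [((330,333),46),((430,258),46),((240,288),46),((258,342),34),((283,342),34),((242,372),34),((470,428),58),((592,362),58)]: print(ray(f,c(p),z).round(1))
# predicted front corners with carriage centre at y offsets
a=np.radians(2.9);u=np.array([-np.sin(a),np.cos(a),0]);v=np.array([np.cos(a),np.sin(a),0])
for cam in ("top","wrist"):
  f=vision.grab_frame(cam)
  for q in ("carriage_top","lock_button_top"):
    for d in models.mark_of(cam,q)[:2]: print(cam,q,np.round(d["at"]),round(d["confidence"],2),ray(f,d["at"],46).round(1))
```

```text
[541.7 108.   46. ]
[485.8 105.9  46. ]
[553.7  66.7  46. ]
[560.3  85.2  34. ]
[552.7  91.9  34. ]
[575.   92.5  34. ]
[538.2 186.3  58. ]
[480.3 194.2  58. ]
top carriage_top [274. 243.] 0.43 [513.8  89.   46. ]
top carriage_top [483. 261.] 0.16 [ 473.3 -407.6   46. ]
wrist carriage_top [332. 104.] 0.29 [430.8  48.7  46. ]
```

```bash
python3 -m creep '0 0.15 0 0 0 0 1; 0 0.1 0 0 0 0 1; 0 0 0 0 0 0 1'
python3 - <<'E'
from h import *
import cv2
f=vision.grab_frame("wrist"); cv2.imwrite("pics/w6.png",f["img"][200:400,240:640,::-1])
E
```

```text
time_s: 9.08
ee_pos: [516.5, 51.6, 25.0]
ee_rot: [179.9, 0.8, 93.3]
force: [0.1, 0.4, 0.3]
gripper_width: 0.4
```

View pics/w6.png

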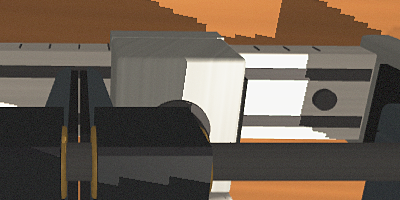

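```bash
python3 -m creep '0 -0.8 0 0 0 0 1; 0 -0.8 0 0 0 0 1; 0 -0.8 0 0 -0.01 0 1; 0 0 2.5 0 0 0 1; 0 0 3 0 0 0 1; 0 0 3 0 0 0 1; 0 0 3 0 0 0 1; -2 0 2 0 0 0 1; -2 0 0 0 0 0 1; -2 0 0 0 0 0 1; 0 0 0 0 0 0 1'
python3 - <<'E'
from h import *
import cv2
f=vision.grab_frame("wrist"); cv2.imwrite("pics/w7.png",f["img"][:,:,::-1])
np.savez("w7.npz",mtx=f["mtx"],view=f["view"])
f=vision.grab_frame("scene"); 
a=f["img"][230:310,280:390,::-1]
cv2.imwrite("pics/s7.png",cv2.resize(a,None,fx=7,fy=7,interpolation=cv2.INTER_CUBIC))
E
```

```text
time_s: 10.05
ee_pos: [452.1, 18.0, 165.0]
ee_rot: [179.3, 0.9, 93.0]
force: [-0.6, -0.1, -0.1]
gripper_width: 0.7
```

View pics/w7.png

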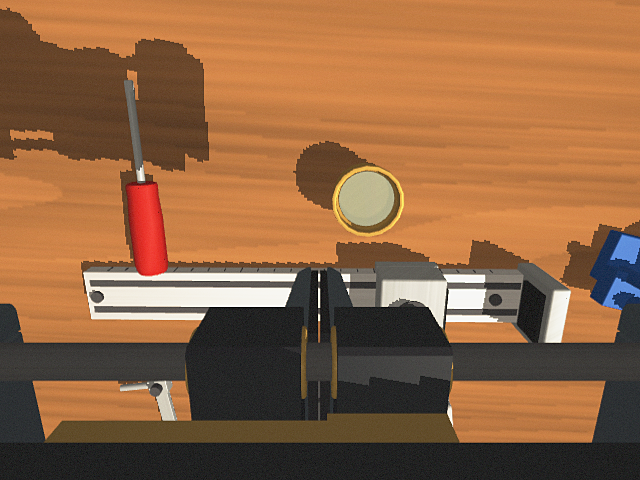

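View pics/s7.png

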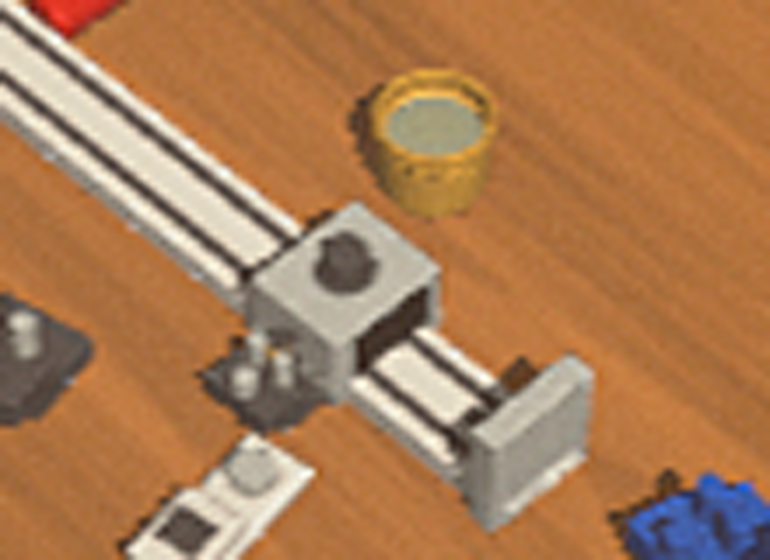

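```bash
python3 -m creep '0 -3 0 0 0 0 1; 0 -3 0 0 0 0 1; 0 -3 0 0 0 0 1; 2 -3 1 0 0 0 1; 2 -3 1 0 0 0 1; 2 0 1 0 0 0 1; 0 0 0 0 0 0 1'
python3 - <<'E'
from h import *
import cv2
f=vision.grab_frame("scene"); s=7
c=lambda p:(p[0]/s+280-.43,p[1]/s+230-.43)
for n,p,z in [("btn",(346,262),59.5),("fr",(342,341),46),("fl",(440,270),46),("rear+x",(250,290),46)]: print(n,ray(f,c(p),z).round(1))
f=vision.grab_frame("top"); 
cv2.imwrite("pics/t8.png",cv2.resize(f["img"][190:290,210:350,::-1],None,fx=5.5,fy=5.5,interpolation=cv2.INTER_CUBIC))
f=vision.grab_frame("wrist"); cv2.imwrite("pics/w8.png",f["img"][:,:,::-1])
E
```

```text
time_s: 10.73
ee_pos: [522.7, -142.1, 192.6]
ee_rot: [179.0, 0.9, 93.1]
force: [-0.0, 0.4, -0.4]
gripper_width: 0.4
btn [520.   93.1  59.5]
fr [540.8 114.3  46. ]
fl [487.  113.3  46. ]
rear+x [551.3  70.2  46. ]
```

View pics/t8.png

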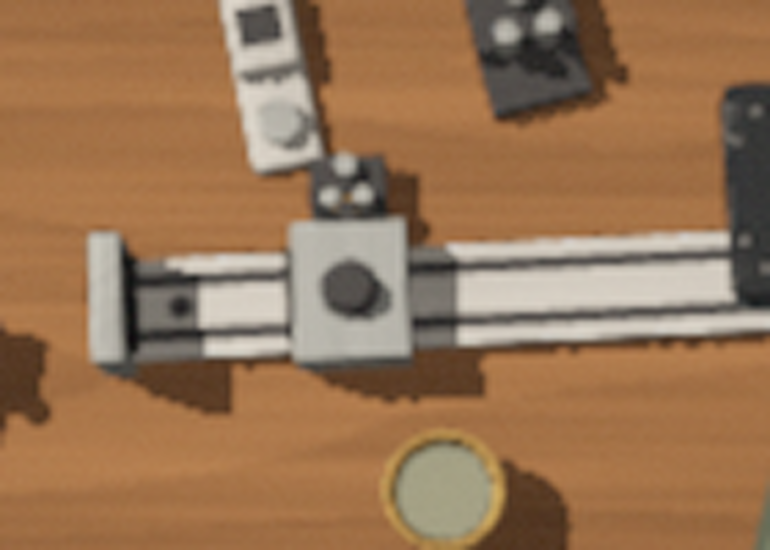

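View pics/w8.png

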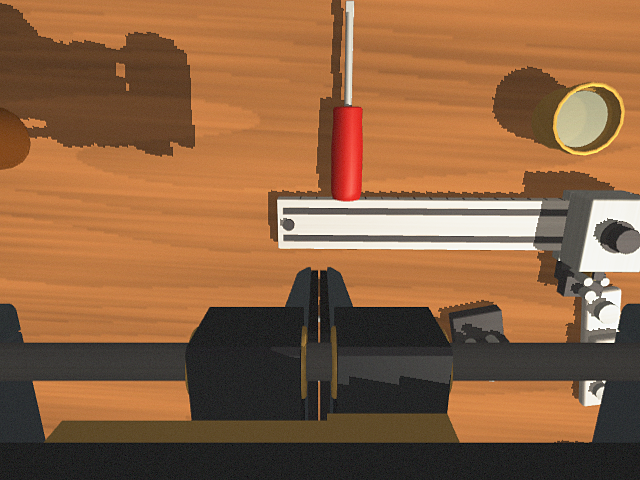

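The top view shows the brass roller at (346,198), midway between the dowels at (331,195) and (362,195). The carriage is in the notch and the button is still up.

Run:
```python
from h import *
f=vision.grab_frame("top"); s=5.5
c=lambda p:(p[0]/s+210-.4,p[1]/s+190-.4)
for n,p,z in [("btn",(350,288),59.5),("TL",(289,224),46),("TR",(404,219),46),("BR",(412,360),46),("BL",(293,361),46),("d1",(331,195),34),("d2",(362,194),34)]: print(n,ray(f,c(p),z).round(1))
```

```text
btn [514.4  89.5  59.5]
TL [543.9 116.6  46. ]
TR [546.4  67.1  46. ]
BR [485.2  63.2  46. ]
BL [484.6 114.1  46. ]
d1 [558.7  99.3  34. ]
d2 [559.2  85.8  34. ]
```

```bash
python3 -m creep '-0.1 3 0 0 0.01 0 1; -0.1 3 0 0 0 0 1; -0.1 3 0 0 0 0 1; -0.1 3 0 0 0 0 1; -0.1 3 -1 0 0 0 1; -0.1 3 -2 0 0 0 1; -0.1 2 -2 0 0 0 1; 0 1 -2 0 0 0 1; 0 0 0 0 0 0 1; 0 0 0 0 0 0 1'
```

```text
time_s: 11.77
ee_pos: [494.1, 84.9, 114.6]
ee_rot: [-179.3, 0.7, 93.8]
force: [0.4, -0.5, 0.3]
gripper_width: 0.8
```

```bash
python3 -m creep '1 0.3 -1 0 0 0 1; 0.8 0.2 -1 0 0 -0.01 1; 0.2 0 -0.5 0 0 0 1; 0 0 0 0 0 0 1; 0 0 0 0 0 0 1'
python3 - <<'E'
from h import *
import cv2
print(monitor.state()["ee_pos"])
f=vision.grab_frame("wrist"); cv2.imwrite("pics/w9.png",f["img"][:,:,::-1])
f=vision.grab_frame("scene"); 
cv2.imwrite("pics/s9.png",cv2.resize(f["img"][230:310,280:390,::-1],None,fx=7,fy=7,interpolation=cv2.INTER_CUBIC))
E
```

```text
time_s: 12.18
ee_pos: [514.4, 87.9, 91.7]
ee_rot: [-179.4, 0.8, 93.2]
force: [0.1, 0.4, -0.2]
gripper_width: 0.5
[514.42283568  87.91170121  91.69235263]
```

View pics/w9.png

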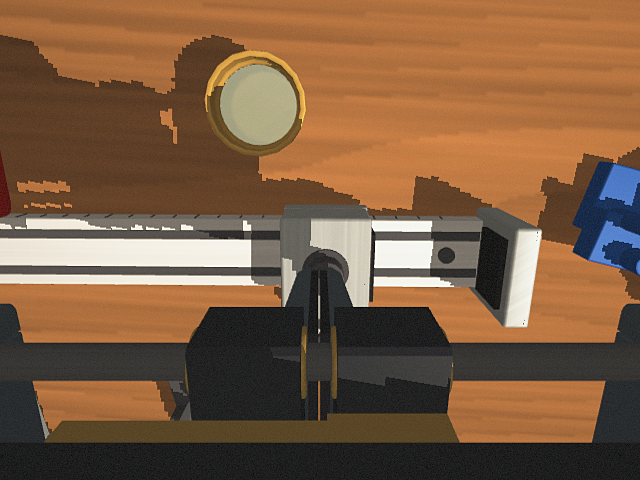

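View pics/s9.png

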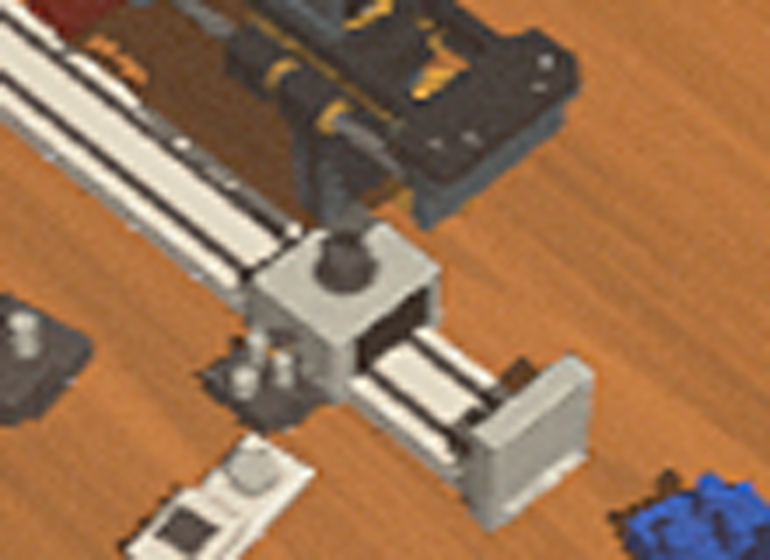

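```bash
python3 -m creep '0 0.25 -0.8 0 0 0 1; 0 0 -0.8 0 0 0 1; 0 0 -0.4 0 0 0 1; 0 0 0 0 0 0 1'
```

```text
time_s: 12.62
ee_pos: [514.3, 90.1, 71.3]
ee_rot: [-179.5, 0.7, 93.1]
force: [-0.0, -0.3, 0.1]
gripper_width: 0.4
```

```bash
python3 -m creep '0 0 -0.3 0 0 0 1; 0 0 -0.3 0 0 0 1; 0 0 -0.2 0 0 0 1; 0 0 -0.2 0 0 0 1'
```

```text
time_s: 12.95
ee_pos: [514.1, 90.2, 60.1]
ee_rot: [-179.5, 0.7, 93.1]
force: [-0.5, 0.5, 0.4]
gripper_width: 0.2
```

```bash
python3 -m creep '0 0 -0.2 0 0 0 1; 0 0 -0.2 0 0 0 1; 0 0 -0.2 0 0 0 1'
```

```text
time_s: 13.2
ee_pos: [514.3, 90.2, 54.6]
ee_rot: [-179.5, 0.7, 93.1]
force: [-1.3, 0.1, 3.7]
gripper_width: 0.6
```

```bash
python3 -m creep '0 0 -0.2 0 0 0 1; 0 0 -0.2 0 0 0 1; 0 0 -0.1 0 0 0 1'
```

```text
time_s: 13.45
ee_pos: [514.4, 90.3, 50.5]
ee_rot: [-179.6, 0.7, 93.1]
force: [-4.7, -1.5, 15.8]
gripper_width: 0.5
```

```bash
python3 -m creep '0 0 -0.2 0 0 0 1'
```

```text
time_s: 13.53
ee_pos: [514.7, 90.3, 50.2]
ee_rot: [-179.6, 0.7, 93.1]
force: [-6.4, -1.3, 27.3]
gripper_width: 0.6
```

The button is on its stop: z is 50.2, about 9.3 mm down, and the force climbs steeply. I'll lift straight up now and check.

```bash
python3 -m creep '0 0 0.4 0 0 0 1; 0 0 0.6 0 0 0 1; 0 0 1.5 0 0 0 1; 0 0 3 0 0 0 1; 0 0 3 0 0 0 1; 0 -3 1 0 0 0 1; 0 -3 0 0 0 0 1; 0 -3 0 0 0 0 1; 0 -3 0 0 0 0 1; 0 -3 0 0 0 0 1; 0 -3 0 0 0 0 1; 0 0 0 0 0 0 1'
python3 - <<'E'
from h import *
import cv2
f=vision.grab_frame("top"); 
cv2.imwrite("pics/t10.png",cv2.resize(f["img"][190:290,210:350,::-1],None,fx=5.5,fy=5.5,interpolation=cv2.INTER_CUBIC))
f=vision.grab_frame("scene"); 
cv2.imwrite("pics/s10.png",cv2.resize(f["img"][230:310,280:390,::-1],None,fx=7,fy=7,interpolation=cv2.INTER_CUBIC))
E
```

```text
time_s: 14.53
ee_pos: [516.0, -95.5, 148.9]
ee_rot: [-180.0, 0.8, 93.5]
force: [-0.3, 0.4, 0.1]
gripper_width: 0.6
```

View pics/t10.png

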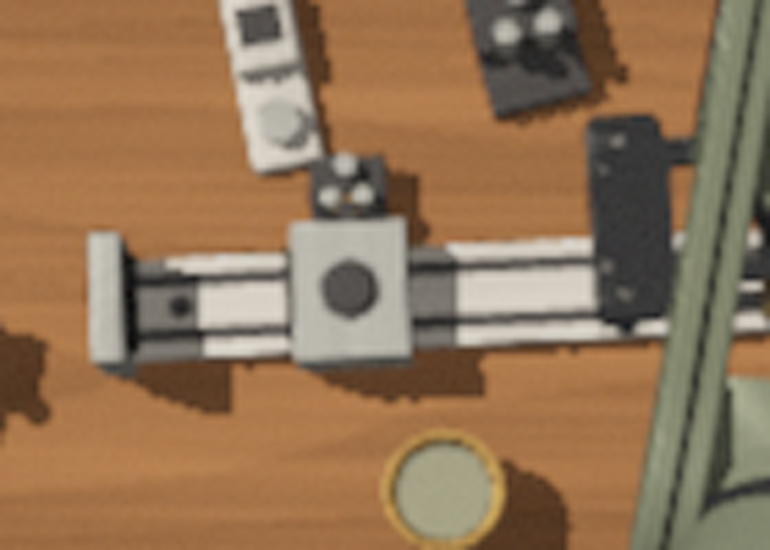

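View pics/s10.png

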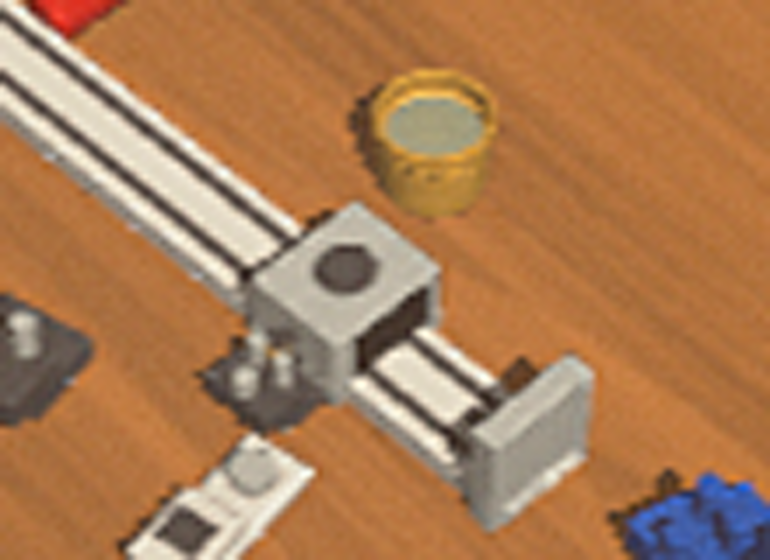

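The button at (346,268) in the scene view is now nearly flush. The roller still sits between the dowels at (346,198) in the top view, and the carriage has not moved.

```bash
python3 -c "
from workcell import job; print(job.job_done())"
```

```text
the job is handed in; nothing more can be done
None
```

I pushed the carriage along the rail with the closed fingertips until its roller snapped in between the two dowels of the small dark clamp. Then I pressed the lock button down to its stop, moved the arm clear and handed the job in at about 14.6 s; no verdict is reported.

- **Notch:** the last top view shows the brass roller midway between the dowels. The carriage is in the same place in the images as before the press.
- **Push force:** readings peaked at about 8 N as the roller climbed the first dowel.
- **Button:** it went about 9.3 mm down by the tool's height, and the force rose to 27 N on the stop, under the 35 N limit. It looks nearly flush in the last scene view.
- **Bystanders:** the barrel and the part of the top plate that shows look unmoved in the last views. I did not measure any of the four, and the spanner and most of the screwdriver are outside those last crops.

**Disagreements:**
- The wrist camera put points along the rail about 5 mm off the top camera, and the scene camera put the button about 3.5 mm off. I relied on the top view, with the roller between the dowels.
- When the push force first fell, the images showed the carriage still about 7 mm short, so I pushed about 2.5 mm more and it snapped in.

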